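# Close the test bay and hold the dead-man lever level

## Task

Make the test bay ready for the power-up test of the board inside: push its drop-down door up until it is fully shut, and only then press the broad paddle of the dead-man lever down with the gripper's fingers until the lever lies level, about half of its travel. Finish while still holding it level: do not let it rise again, and never press it on towards its bottom stop. Leave the ball-ended lever alone and do not push the tools and parts lying around out of place.

Things in the scene. Friction and masses are not known exactly. Their poses are not given: they have to be found in the camera images.
- bay: grey test bay fixed to the bench, 180 mm deep (x), 260 mm wide (y), 185 mm high; origin at the centre of its underside; its door side is its own -x side, towards the robot
- door_hinge (a point): middle of the door's hinge line, at the bottom of the bay's front face, 45 mm above the bench; axes as the bay's, the hinge line runs along y. The door is a grey frame with a clear window, 250 mm wide, 12 mm thick; its inner face passes through the hinge line and reaches 135 mm from it
- bay_door (a joint): angle of the drop-down door, rad: 0 is shut (upright against the bay), grows as the door leans out and down towards the robot, up to 1.25; a stiff hinge (about 0.3 N m of friction), so it stays at whatever angle it is left; no latch
- door_tab (a point): middle of the outer (robot-side when shut) top edge of the steel tab on the door. The tab, 70 mm wide and 12 mm thick like the door, carries on in the door's plane to 160 mm from the hinge line. With the door shut this point is 205 mm above the bench, 20 mm above the bay's roof. Axes turn with the door: z from hinge to tab, -x out of the outer face
- paddle_stand: stand of the dead-man lever, fixed to the bench left or right of the bay: dark base 170 x 85 x 14 mm, two grey cheeks 119 mm high at its +x end (away from the robot) holding the pivot. The other stand differs only in its lever's end. Origin: centre of the base's underside; the pivot is 70 mm from it in +x, 100 mm above the bench, along y; the lever reaches from it in -x
- paddle_lever (a joint): angle of the dead-man lever, rad: 0 is its rest, where it points 0.30 rad above level; it grows as the lever is pressed down; 0.30 is level, 0.60 is the bottom stop. A spring pushes it up: about 2 N at the paddle at rest, 7 N at level, 11 N at the bottom
- paddle_top (a point): centre of the upper face of the dead-man lever's broad flat black paddle (50 mm along the lever, 70 across, 16 thick), 130 mm from the pivot line; about 146 mm above the bench at rest, 108 mm when level (then 60 mm from the stand's origin in the stand's -x). Axes turn with the lever: z out of the upper face, vertical when level; x towards the pivot
- ball_lever (a joint): angle of the other lever, built and sprung like the dead-man lever but ending in a black ball 32 mm across; 0 is its rest; leave it alone
- ball_top (a point): top of the ball of the other lever, 130 mm from its pivot
- screwdriver: a screwdriver lying flat, about 200 mm long, near the robot; origin under its middle; a bystander
- multimeter: a flat black meter, 75 x 145 x 34 mm, lying near the robot; origin at the centre of its underside; a bystander
- pliers: pliers with blue grips lying flat, about 160 mm long, at the right; origin at its joint, on the underside; a bystander
- jar: glass jar with a steel cap, 60 mm across, 75 mm high, standing behind the left lever stand; origin at the centre of its underside; a bystander
- transformer: bare transformer, 80 x 70 x 50 mm, standing behind the right lever stand; origin at the centre of its underside; a bystander
- tape_roll: roll of black tape lying flat, 90 mm across, 24 mm high, at the left; origin at the centre of its underside; a bystander
- wrench: wrench lying flat, at the right; origin under its middle; a bystander
Not all that is in view belongs to the job. Leave any purple look-alike of the paddle_stand alone.

How it is judged:
On the way, in this order (a step that is already met when the one before it is completed fails the run):
1. the door is fully shut (value of joint bay_door below 0.06 rad and value of joint paddle_lever below 0.08 rad), for 0.2 s.
2. the dead-man lever is held level by the fingers, the door shut (value of joint bay_door below 0.06 rad and value of joint paddle_lever between 0.2 and 0.4 rad and velocity of joint paddle_lever between -0.1 and 0.1 rad/s and contact force between the fingers and paddle_lever above 2.5 N), for 0.5 s.
At the end, for the whole second after the job is handed in: The door is shut (joint below 0.06 rad); the dead-man lever stands still within 0.10 rad of level (joint 0.20 to 0.40 rad), pressed by the fingers with more than 2.5 N; the robot ends holding it so (all of step 2); the arm keeps its last pose, push and grip.
It fails at once if the dead-man lever is pressed while the door is not shut (value of joint bay_door above 0.1 rad and value of joint paddle_lever above 0.12 rad).
It fails at once if the dead-man lever is pressed on towards its bottom stop (value of joint paddle_lever above 0.5 rad).
It fails at once if the ball-ended lever is moved (value of joint ball_lever above 0.12 rad).
It fails at once if a tool or part lying around is pushed more than 30 mm (distance of any of screwdriver, multimeter, pliers, jar, transformer, tape_roll, wrench from where it was at the start of the episode above 0.03 m).
It also fails if it takes over 40 s, if anything falls off the work surface, if the arm or the gripper's body presses on something with over 40 N, if the wrist force passes 120 N, or if a joint passes its speed limit or range.

## Robot

A 7-joint arm with a two-finger parallel gripper is mounted at the origin on the work surface. World frame = base frame: x ahead of the robot, y to its left, z up, the work surface at z = 0. Lengths are in m, angles in rad, forces in N, time in s.
With the tool pointing down it reaches from about 0.425 to 0.875 m from the base axis. Payload 4.7 kg.
Tool frame: the origin (TCP) lies at the very end of the fingers, on their centre line; the grasp point (between the pads) lies 19 mm behind it; z points along the fingers, y is the direction in which the jaws open and shut (so a half turn about z gives the same grasp; the last joint's range is limited). The gripper opens to 87 mm and grips with 3 to 60 N. Pads are 19 mm wide; open, the fingers measure 117 mm over their backs; the gripper's body (75 mm by 190 mm) begins 51 mm behind the grasp point.
Start: joints at [1.23, 0.321, -0.07, 1.45, 0.023, 1.371, -0.057], TCP at [0.226, -0.61, 0.223] pointing down, gripper open.
Joint ranges: [-2.86, 2.86], [-0.3, 2.09], [-1.38, 1.24], [0.06, 2.45], [-1.56, 4.7], [0.09, 2.05], [-2.69, 2.69]. Speed limits (rad/s): [2.57, 2.57, 3.14, 3.14, 3.14, 3.14, 3.14].

## Interface

Orientations are given as a rotation vector (axis times angle).
In Python, from bench import * gives the robot as it stands.
- The arm moves only by the shell command python3 -m jog 'ROWS' [OPENING] [FORCE]. ROWS is JSON, a list of rows, each a list of 4 numbers: the shift along the world's x, y, z in mm, then the turn about the world's z in rad. In form: [[x, y, z, twist], ...]. A call has exactly 8 rows; each row is the pose to reach, as a shift and turn from the pose commanded when the call began; what a row does not reach only later rows make up. A row lasts 1/8 s, in which the tool goes at most 62.5 mm and 10.7 degrees, less where a joint would pass 70% of its speed; a pose out of reach is approached as far as the arm can. A call with a gripper value outside its range is refused whole. OPENING is the opening, from -1 (shut) to 1 (fully open), set as the call begins (- or left out, the last holds). The fingers move at their own pace and stop on an object; FORCE is the grip in N (left out, the last holds). Time passes only in rows, so rows that repeat a pose let the fingers close, or fill a call up. It gives the time, the measured TCP pose, the force and the opening at its end, in the units of the state.
- get_state(): the state, without advancing time (a new reading comes with each control period).
- get_image(name): name is "scene" or "top" or "wrist"; returns a dict with "image" (480x640x3 uint8, red, green, blue), "fx", "fy", "cx", "cy" (pixels), "position" and "rotation" of the camera in the world; the wrist camera has in their place "tool_from_camera" (4x4, takes a point from camera to tool coordinates, whose origin is the TCP and whose axes are the flange's). Camera axes: x right, y down, z forward; pixel columns grow to the right and rows downward; lengths in m; the calibration is good to about 2 mm. A picture is of the moment at which its call begins: read the wrist's pose just before it. There is no depth.
- close_job(): hands the job in, once; it reports no verdict.
The state is a dict: "time": time; "joint_positions": joint angles; "qd": joint speeds; "joint_torque": joint torques, N m; "position": TCP position; "tool_rot": TCP orientation; "ft_force": force on the tool from outside, world axes, zero at the start; "torque": the same for the moment, N m; "grip_width": opening from 0.0 (shut) to 1.0 (fully open).
Only numpy, scipy, OpenCV 4.12 (cv2) and the standard library are available. Lean on these libraries where they do the work, as an engineer would, in place of code of your own. Each camera call takes 0.05 s, during which the arm holds its last target. There are 200 camera calls.

## Working session

There is one attempt and no reset: what is moved stays moved. The work goes in short steps, Python scripts to look and compute and a shell command to move; the robot and the scene stay as the last step left them, time stands still between calls to the robot, and variables do not carry over. Pictures are saved under pics/ and viewed, about 8 in all and at most 12, crops included, and the job is handed in when it is done.

```bash
mkdir -p pics; ls
python3 - <<'E'
from bench import *
import cv2,pickle
s=get_state();print(s)
for n in("scene","top"):
    d=get_image(n);pickle.dump(d,open(f"pics/{n}.pkl","wb"));cv2.imwrite(f"pics/{n}.png",d["image"][...,::-1])
    print(n,d["fx"],d["fy"],d["cx"],d["cy"],d["position"],d["rotation"])
E
```

```text
pics
{'time': 0.0, 'joint_positions': array([ 1.23009986,  0.32180165, -0.07009145,  1.45165694,  0.02261479,
        1.37080034, -0.05687915]), 'qd': array([-0.00058334,  0.00039054, -0.00056215, -0.0011755 ,  0.0009863 ,
        0.00192453,  0.00091528]), 'joint_torque': array([ 3.27777025e-04, -4.91289353e+01, -4.03906675e-01, -3.12527668e+01,
       -6.40024804e-02,  4.38906380e-02,  1.99510291e-04]), 'position': array([ 0.2255718 , -0.60902123,  0.2214845 ]), 'tool_rot': array([-3.09047388e+00, -5.54165289e-01,  6.90310156e-04]), 'ft_force': array([0.81800659, 0.23757557, 0.48358507]), 'torque': array([0.01206364, 0.00739426, 0.00962931]), 'grip_width': 0.9995635110493988}
scene 562.8424699776114 562.8424699776114 323.6854787359272 234.46913900411832 [1.01982143 0.98842822 1.486146  ] [-0.6686422  -2.75161051  0.94579565]
top 535.7071321739578 535.7071321739578 324.3608008257089 232.2259533015112 [0.32778628 0.07762331 1.63967479] [-2.12564239  2.15729634 -0.15235684]
```

View pics/scene.png

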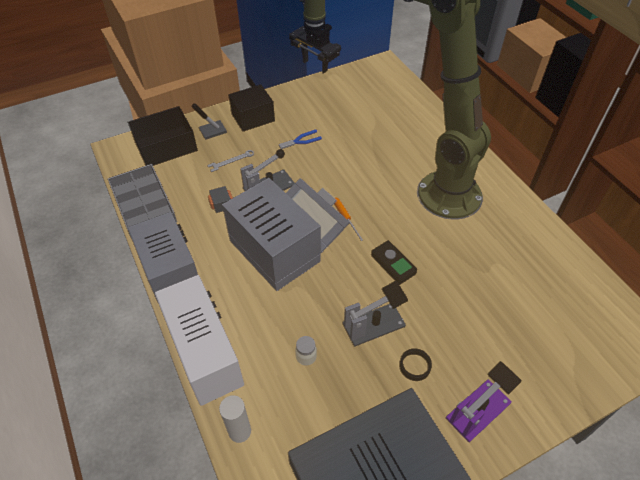

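View pics/top.png

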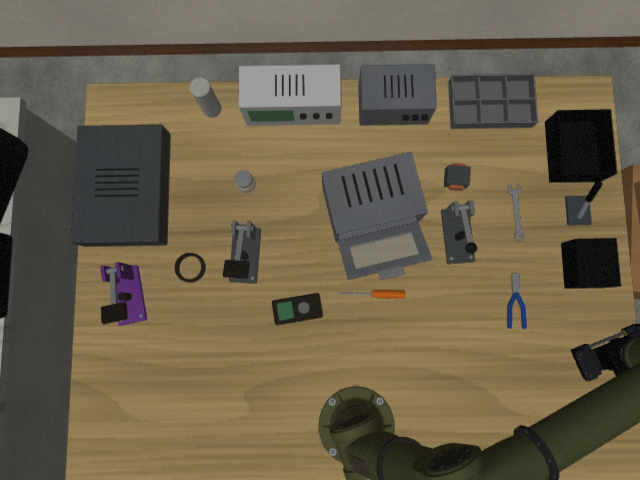

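The two pictures show:
- **Bay:** at top (375,195), with its door leaning out and the tab at about (391,272).
- **Lever candidates:** the grey stand at (243,253) with a flat black paddle at (236,268), the grey stand at (459,235) with a ball at (471,248), and a purple look-alike at (122,293).
- **Choice:** the grey stand left of the bay fits, because it has a broad flat paddle and is not purple. I'll confirm it in an enlarged crop.

Run:
```python
import cv2
a=cv2.imread("pics/top.png")[140:320,215:485];cv2.imwrite("pics/c1.png",cv2.resize(a,None,fx=2.96,fy=2.96,interpolation=cv2.INTER_CUBIC))
a=cv2.imread("pics/scene.png")[160:360,200:430];cv2.imwrite("pics/c2.png",cv2.resize(a,None,fx=3,fy=3,interpolation=cv2.INTER_CUBIC))
```

```text
(no output)
```

View pics/c1.png

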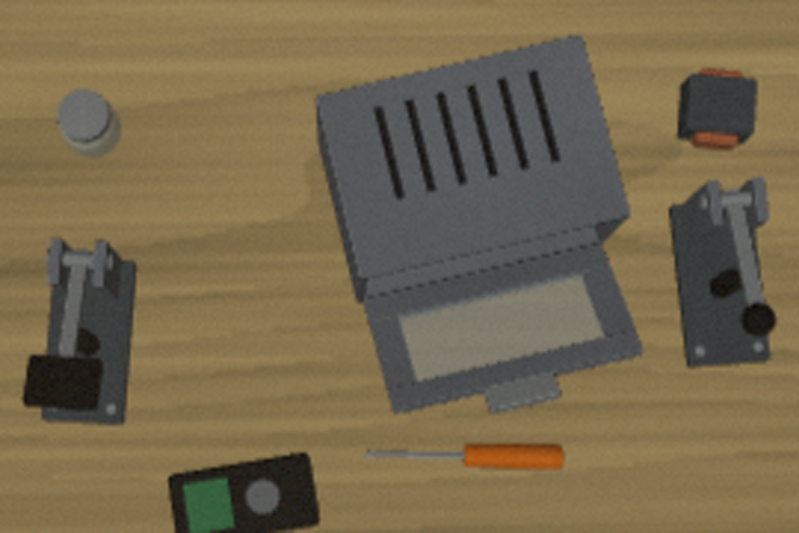

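View pics/c2.png

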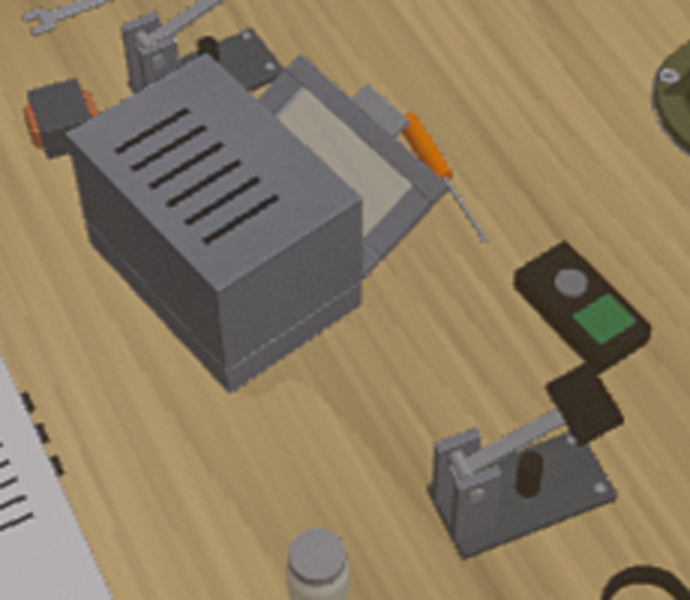

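The crops confirm it. The target is the flat square black paddle left of the bay, at c1 (63,382), and the ball lever is on the right at c1 (758,320). The door leans out with its tab tip at c1 (489,410)–(560,396). Next I triangulate.

```bash
cat > h.py <<'E'
import pickle,numpy as np
from scipy.spatial.transform import Rotation as R
C={n:pickle.load(open(f"pics/{n}.pkl","rb")) for n in("scene","top")}
def ray(d,p):
    v=np.array([(p[0]-d["cx"])/d["fx"],(p[1]-d["cy"])/d["fy"],1]);v=R.from_rotvec(d["rotation"]).apply(v)
    return np.array(d["position"]),v/np.linalg.norm(v)
def plane(d,p,z):
    o,v=ray(d,p);return o+v*(z-o[2])/v[2]
def tri(rs):
    A=sum(np.eye(3)-np.outer(v,v) for o,v in rs);b=sum((np.eye(3)-np.outer(v,v))@o for o,v in rs)
    x=np.linalg.solve(A,b);return x,max(np.linalg.norm((x-o)-v*(v@(x-o))) for o,v in rs)
E
python3 - <<'E'
from h import *
np.set_printoptions(precision=4,suppress=True)
T=lambda p:((p[0]+.5)/2.96-.5+215,(p[1]+.5)/2.96-.5+140)
S=lambda p:((p[0]+.5)/3-.5+200,(p[1]+.5)/3-.5+160)
def t(n,a,b):
    x,e=tri([ray(C["top"],T(a)),ray(C["scene"],S(b))]);print(n,x,round(e*1000,1));return x
for n,a,b in [("roof backL",(318,97),(220,291)),("roof backR",(582,36),(68,131)),("roof frontR",(628,214),(210,55)),("roof frontL",(359,281),(361,203)),
 ("tab R",(560,396),(372,85)),("tab L",(489,411),(410,121)),("door L",(397,411),(446,188)),("door R",(641,352),(300,57))]:t(n,a,b)
P=[t("pad",a,b) for a,b in [((30,355),(547,385)),((103,358),(590,362)),((98,410),(623,410)),((26,405),(582,442))]]
# other order
P2=[t("pad2",a,b) for a,b in zip([(30,355),(103,358),(98,410),(26,405)],[(582,442),(547,385),(590,362),(623,410)])]
print(np.mean(P,0),np.mean(P2,0))
for p in [(318,97),(582,36),(628,214),(359,281)]:print("roof185",plane(C["top"],T(p),.185))
for p in [(135,263),(124,423),(42,420)]:print("base14",plane(C["top"],T(p),.014))
for p in [(366,455),(465,457),(563,457),(170,475),(306,455),(318,520)]:print("tools",plane(C["top"],T(p),.02))
E
```

```text
roof backL [0.7147 0.0894 0.1803] 0.6
roof backR [ 0.7702 -0.1625  0.1837] 0.5
roof frontR [ 0.5975 -0.1986  0.1797] 0.9
roof frontL [0.5417 0.0519 0.1727] 2.3
tab R [ 0.4335 -0.1392  0.1085] 0.7
tab L [ 0.421  -0.071   0.1103] 0.6
door L [0.4237 0.0166 0.0921] 0.9
door R [ 0.4786 -0.2234  0.0954] 2.2
pad [0.4864 0.3442 0.2019] 17.7
pad [0.4562 0.3044 0.1737] 19.3
pad [0.4155 0.3211 0.0823] 17.3
pad [0.4489 0.365  0.1046] 19.4
pad2 [0.4781 0.3679 0.1354] 0.8
pad2 [0.4742 0.2986 0.1335] 1.1
pad2 [0.4259 0.3005 0.1414] 1.2
pad2 [0.4314 0.3659 0.1531] 1.9
[0.4518 0.3337 0.1406] [0.4524 0.3333 0.1408]
roof185 [0.714 0.089 0.185]
roof185 [ 0.7694 -0.1619  0.185 ]
roof185 [ 0.5972 -0.1982  0.185 ]
roof185 [0.538  0.0534 0.185 ]
base14 [0.5852 0.2828 0.014 ]
base14 [0.4196 0.2935 0.014 ]
base14 [0.4239 0.3776 0.014 ]
tools [0.3833 0.0467 0.02  ]
tools [ 0.3798 -0.0537  0.02  ]
tools [ 0.3784 -0.153   0.02  ]
tools [0.366  0.2458 0.02  ]
tools [0.3842 0.1076 0.02  ]
tools [0.3188 0.0963 0.02  ]
```

```bash
python3 -m jog '[[10,25,0,0],[35,80,10,-0.03],[65,140,20,-0.06],[95,205,20,-0.09],[125,270,20,-0.12],[150,330,20,-0.14],[175,385,10,-0.14],[192,429,0,-0.14]]' -1 20
python3 - <<'E'
from h import *
from bench import *
import cv2
T=lambda p:((p[0]+.5)/2.96-.5+215,(p[1]+.5)/2.96-.5+140)
print("ball",plane(C["top"],T((758,320)),.135))
s=get_state();d=get_image("wrist");cv2.imwrite("pics/w1.png",d["image"][...,::-1]);pickle.dump((s,d),open("pics/w1.pkl","wb"));print(s["position"],s["tool_rot"],d["tool_from_camera"])
E
```

```text
time: 1.1
position: [0.4147, -0.1878, 0.2243]
tool_rot: [3.123, 0.337, 0.001]
ft_force: [0.8, -0.4, -0.0]
grip_width: 0.172
ball [ 0.5018714  -0.32705138  0.135     ]
[ 0.41469553 -0.18778335  0.22428927] [3.12252099e+00 3.36715101e-01 1.07454674e-03] [[ 3.78062904e-04 -9.61744486e-01 -2.73947806e-01  7.43689855e-02]
 [ 9.99999760e-01  2.04574359e-04  6.61858020e-04 -4.76231397e-04]
 [-5.80495605e-04 -2.73947990e-01  9.61744333e-01 -1.62237521e-01]
 [ 0.00000000e+00  0.00000000e+00  0.00000000e+00  1.00000000e+00]]
```

View pics/w1.png

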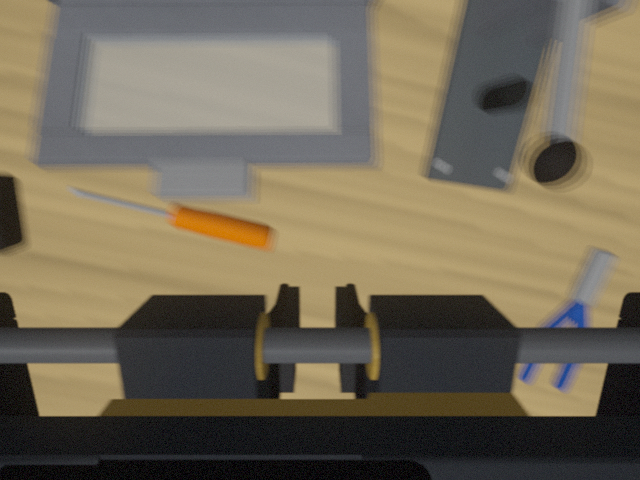

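The wrist view shows the door square to the tool, with its bottom edge running (35,163)–(380,163) and the tab at (150–255,195). The screwdriver is at (170–270,225), well below the path. I go down and in under the edge, to the right of the tab.

```bash
python3 -m jog '[[0,0,-50,0],[0,0,-105,0],[0,0,-150,0],[0,0,-155,0],[10,2,-155,0],[20,4,-155,0],[30,6,-150,0],[40,9,-145,0]]' -1; python3 -m jog '[[8,2,7,0],[16,3,14,0],[24,5,21,0],[31,7,27,0],[38,8,33,0],[45,10,38,0],[45,10,38,0],[45,10,38,0]]'
python3 - <<'E'
from bench import *
import cv2
d=get_image("wrist");t=get_image("top");s=get_image("scene")["image"]
cv2.imwrite("pics/d1.png",cv2.vconcat([cv2.hconcat([t["image"][120:330,200:500],s[150:360,200:500]])])[...,::-1])
E
```

```text
time: 2.15
position: [0.4542, -0.1813, 0.0804]
tool_rot: [3.122, 0.337, -0.003]
ft_force: [-11.4, -6.2, 2.2]
grip_width: 0.006
time: 3.15
position: [0.4791, -0.176, 0.1182]
tool_rot: [-3.124, -0.326, 0.068]
ft_force: [-55.9, -2.3, 45.5]
grip_width: 0.006
```

View pics/d1.png

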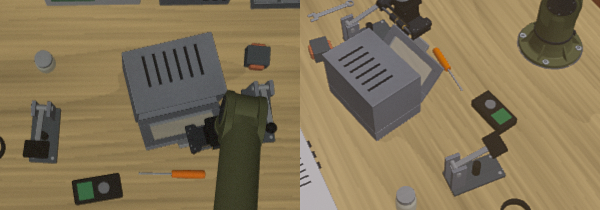

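The force (−56, 0, +45) fits the fingertip bearing on the door's end face, because I rose too early. I back out, go lower and look.

```bash
python3 -m jog '[[-15,-3,0,0],[-35,-7,0,0],[-60,-13,0,0],[-75,-16,0,0],[-75,-16,-10,0],[-75,-16,-25,0],[-75,-16,-36,0],[-75,-16,-36,0]]'
python3 - <<'E'
from bench import *
import cv2,pickle
s=get_state();d=get_image("wrist");cv2.imwrite("pics/w2.png",d["image"][...,::-1]);pickle.dump((s,d),open("pics/w2.pkl","wb"));print(s["position"],s["tool_rot"])
E
```

```text
time: 4.3
position: [0.4235, -0.1858, 0.0798]
tool_rot: [-3.121, -0.338, 0.004]
ft_force: [0.4, 0.2, 0.5]
grip_width: 0.007
[ 0.42347558 -0.18582256  0.07975764] [-3.12115078 -0.33793277  0.00359904]
```

View pics/w2.png

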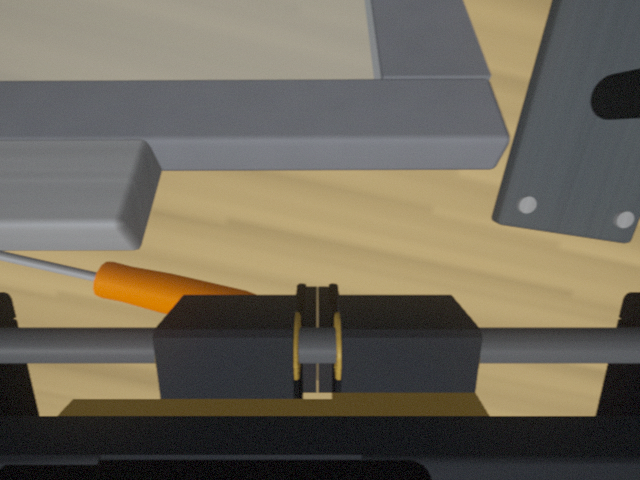

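The wrist view shows the door's end face between its inner edge (row 137) and outer edge (row 168), with the fingers clear of it. I work out the door angle from these rows.

```bash
cat >> h.py <<'E'
d_=np.array([.977,.213,0]);l_=np.array([-.213,.977,0]);H=np.array([.569,-.073,.045])
def wray(s,d,p):
    v=np.array([(p[0]-d["cx"])/d["fx"],(p[1]-d["cy"])/d["fy"],1]);M=np.array(d["tool_from_camera"]);q=R.from_rotvec(s["tool_rot"])
    v=q.apply(M[:3,:3]@v);return q.apply(M[:3,3])+s["position"],v/np.linalg.norm(v)
E
python3 - <<'E'
from h import *
s,d=pickle.load(open("pics/w2.pkl","rb"))
th=np.arange(.3,1.3,.02)
for name,row,r,t in [("in",137,.135,0),("out",168,.135,.012)]:
    o,v=wray(s,d,(320,row));D=np.array([(o-H)@d_,o[2]]);V=np.array([v@d_,v[2]])
    e=np.c_[-(r*np.sin(th)+t*np.cos(th)),.045+r*np.cos(th)-t*np.sin(th)]-D
    c=e[:,0]*V[1]-e[:,1]*V[0];print(name,th[:-1][c[:-1]*c[1:]<0],"cam",D)
for row in (140,248):
    pass
print("tcp d,l",(s["position"]-H)@d_,(s["position"]-H)@l_)
E
```

```text
in [0.74] cam [-0.09151198  0.2418404 ]
out [0.74] cam [-0.09151198  0.2418404 ]
tcp d,l -0.16620856719079588 -0.07923093644543873
```

Both edges give θ ≈ 0.75, so the door did move. The jam came from friction as the edge slid up the finger. I follow the edge's arc this time so that it doesn't slide.

```bash
python3 -m jog '[[0,0,10,0],[0,0,20,0],[5,1,30,0],[15,3,30,0],[25,5,30,0],[35,7,30,0],[45,10,30,0],[49,11,30,0]]' ; python3 -m jog '[[13,3,8,0],[21,4,16,0],[28,6,22,0],[36,8,28,0],[43,9,33,0],[48,10,36,0],[48,10,36,0],[48,10,36,0]]'
```

```text
time: 5.35
position: [0.4738, -0.1751, 0.1111]
tool_rot: [-3.123, -0.338, 0.0]
ft_force: [-0.0, 0.2, -0.5]
grip_width: 0.002
time: 6.35
position: [0.522, -0.1659, 0.1479]
tool_rot: [3.123, 0.337, 0.003]
ft_force: [0.3, -0.3, -0.0]
grip_width: 0.004
```

Run:
```python
from bench import *
import cv2,pickle
s=get_state();d=get_image("wrist");cv2.imwrite("pics/w3.png",d["image"][...,::-1]);pickle.dump((s,d),open("pics/w3.pkl","wb"));print(s["position"],s["ft_force"])
```

```text
[ 0.52203604 -0.16586513  0.14785076] [ 0.32401534 -0.26767152 -0.00585436]
```

View pics/w3.png

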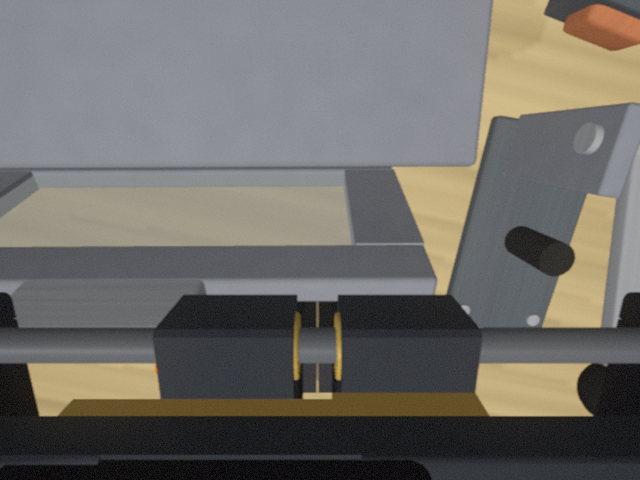

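The view shows the door's inner top edge at row 280, right in front of the fingers. I compute its angle.

Run:
```python
from h import *
s,d=pickle.load(open("pics/w3.pkl","rb"))
th=np.arange(.0,1.3,.02)
for name,p,r,t in [("in",(350,280),.135,0),("tabin",(120,282),.16,0)]:
    o,v=wray(s,d,p);D=np.array([(o-H)@d_,o[2]]);V=np.array([v@d_,v[2]])
    e=np.c_[-(r*np.sin(th)+t*np.cos(th)),.045+r*np.cos(th)-t*np.sin(th)]-D
    c=e[:,0]*V[1]-e[:,1]*V[0];print(name,th[:-1][c[:-1]*c[1:]<0])
# lateral end of door, right inner corner (430,246..) width check
for th0 in (.75,.6,.5,.4):
    pts=H+np.array([-.135*np.sin(th0)*d_+.135*np.cos(th0)*np.array([0,0,1])+y*l_ for y in(-.125,)])
    q=R.from_rotvec(s["tool_rot"]);M=np.array(d["tool_from_camera"])
    for pt in pts:
        c=(q.inv().apply(pt-s["position"])-M[:3,3])@M[:3,:3];print(th0,d["fx"]*c[0]/c[2]+d["cx"],d["fy"]*c[1]/c[2]+d["cy"])
```

```text
in [0.32]
tabin [0.2]
0.75 408.3469147618072 350.57759107373624
0.6 417.196337729919 334.28779508764677
0.5 423.3997704334018 317.9412447220583
0.4 429.69501426956316 296.7271027434969
```

θ ≈ 0.33 and the door is following the fingers, so I push it home with a light overpress.

```bash
python3 -m jog '[[8,2,5,0],[16,3,8,0],[24,5,10,0],[32,7,12,0],[40,9,12,0],[46,10,12,0],[50,11,12,0],[50,11,12,0]]'
python3 - <<'E'
from bench import *
import cv2,pickle
s=get_state();d=get_image("wrist");cv2.imwrite("pics/w4.png",d["image"][...,::-1]);pickle.dump((s,d),open("pics/w4.pkl","wb"));print(s["position"],s["ft_force"])
E
```

```text
time: 7.4
position: [0.5636, -0.1565, 0.16]
tool_rot: [3.123, 0.333, -0.028]
ft_force: [-25.7, -1.5, 18.2]
grip_width: -0.001
[ 0.56355057 -0.15650094  0.15996857] [-25.66597463  -1.48322322  18.2437414 ]
```

View pics/w4.png

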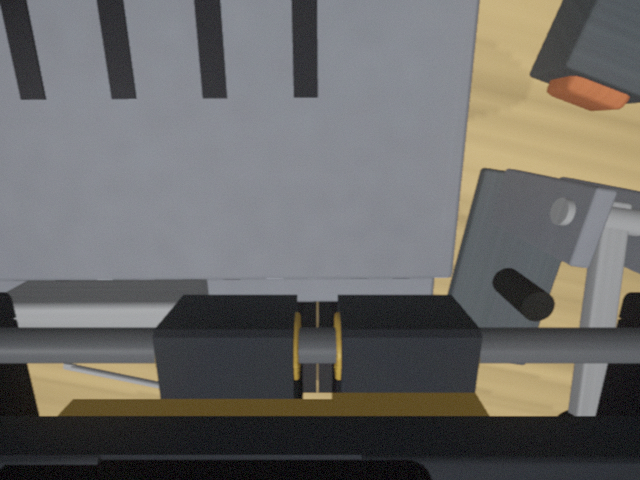

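```bash
python3 -m jog '[[3,1,0,0],[6,1,0,0],[6,1,0,0],[3,1,0,0],[-10,-2,0,0],[-30,-6,0,0],[-60,-13,10,0],[-80,-17,40,0]]'
```

```text
time: 8.45
position: [0.4904, -0.1716, 0.1988]
tool_rot: [-3.123, -0.337, 0.0]
ft_force: [0.7, -0.3, 0.7]
grip_width: 0.001
```

The door looks shut: its edge lies against the roof's front edge (row 278), and the extra push gave no travel. Next I go up and over to the paddle.

```bash
python3 -m jog '[[0,0,45,0],[-10,30,70,-0.05],[-25,85,70,-0.1],[-35,145,70,-0.15],[-44,205,70,-0.2],[-44,265,70,-0.25],[-44,325,70,-0.28],[-44,385,70,-0.28]]'; python3 -m jog '[[0,50,0,0],[0,95,0,0],[0,115,0,0],[0,121,0,0],[0,121,0,0],[0,121,0,0],[0,121,0,0],[0,121,0,0]]'
python3 - <<'E'
from bench import *
import cv2,pickle
s=get_state();d=get_image("wrist");t=get_image("top")
for n,x in(("w5",d),("t5",t)):cv2.imwrite(f"pics/{n}.png",x["image"][...,::-1])
pickle.dump((s,d),open("pics/w5.pkl","wb"));print(s["position"],s["tool_rot"],s["ft_force"])
a=cv2.resize(t["image"][140:320,215:485],(540,360),interpolation=cv2.INTER_CUBIC);b=cv2.resize(d["image"],(480,360))
cv2.imwrite("pics/m5.png",cv2.resize(cv2.hconcat([a,b]),(800,282))[...,::-1])
E
```

```text
time: 9.45
position: [0.4479, 0.2164, 0.2705]
tool_rot: [-3.138, 0.102, -0.007]
ft_force: [0.9, -0.1, -1.1]
grip_width: 0.009
time: 10.45
position: [0.4474, 0.3337, 0.2695]
tool_rot: [3.139, -0.104, 0.001]
ft_force: [-0.0, -0.1, -0.0]
grip_width: 0.007
[0.44741522 0.33365949 0.26949534] [ 3.13945889e+00 -1.04281032e-01  8.90469381e-04] [-0.00544223 -0.10707302 -0.02975468]
```

View pics/m5.png

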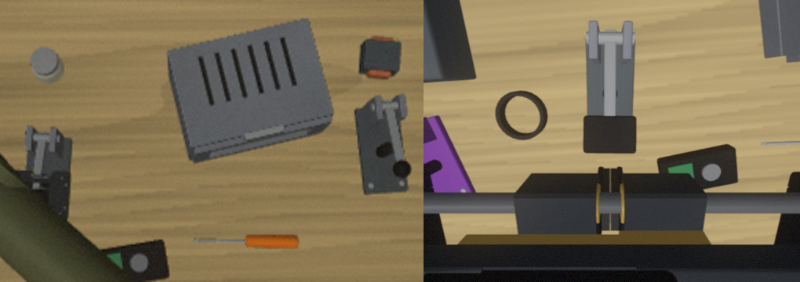

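The bay door is now upright, with the tab flush at m5 (265,133). The wrist view is centred on the paddle, whose top face spans m5 (584–636, 116–145). I check both numerically.

Run:
```python
from h import *
s,d=pickle.load(open("pics/w5.pkl","rb"))
for p in [(265,131),(265,136)]:
    q=plane(C["top"],(p[0]*1.275/2+215,p[1]*1.275/2+140),.205);print("tab",q,"d",(q-H)@d_,"l",(q-H)@l_)
for p,z in [((584,116),.139),((636,116),.139),((584,145),.153),((636,145),.153)]:
    o,v=wray(s,d,((p[0]*1.275-540)*4/3,p[1]*1.275*4/3));print((o+v*(z-o[2])/v[2]).round(4))
```

```text
tab [ 0.56352973 -0.07687441  0.205     ] d -0.006169701807823509 l -0.002620131331207516
tab [ 0.55477835 -0.07660612  0.205     ] d -0.014662653341967981 l -0.00049396904115631
[0.479  0.3655 0.139 ]
[0.4745 0.298  0.139 ]
[0.4438 0.3674 0.153 ]
[0.4394 0.3008 0.153 ]
```

The tab sits within its shut band (d −6 to −15 mm against the nominal 0 to −12), so the door is shut. The paddle is under the fingers, and I press in stages.

```bash
python3 -m jog '[[2,0,-30,0],[4,0,-75,0],[4,0,-105,0],[4,0,-115,0],[4,0,-122,0],[4,0,-129,0],[4,0,-135,0],[4,0,-135,0]]'; python3 -m jog '[[0,0,-5,0],[0,0,-10,0],[0,0,-15,0],[0,0,-20,0],[0,0,-24,0],[0,0,-27,0],[0,0,-27,0],[0,0,-27,0]]'
python3 - <<'E'
from bench import *
import cv2
s=get_state();print(s["position"],s["ft_force"])
t=get_image("scene")["image"][230:370,270:430];t=cv2.resize(t,None,fx=4,fy=4,interpolation=cv2.INTER_CUBIC);cv2.imwrite("pics/s6.png",t[...,::-1])
E
```

```text
time: 11.55
position: [0.4511, 0.3352, 0.1348]
tool_rot: [-3.139, 0.102, -0.001]
ft_force: [-1.1, 1.6, 3.9]
grip_width: 0.007
time: 12.55
position: [0.4495, 0.3349, 0.1075]
tool_rot: [3.14, -0.101, -0.004]
ft_force: [-6.0, -0.4, 7.4]
grip_width: 0.005
[0.44950871 0.33488703 0.10747071] [-6.0240462  -0.40449863  7.44099837]
```

View pics/s6.png

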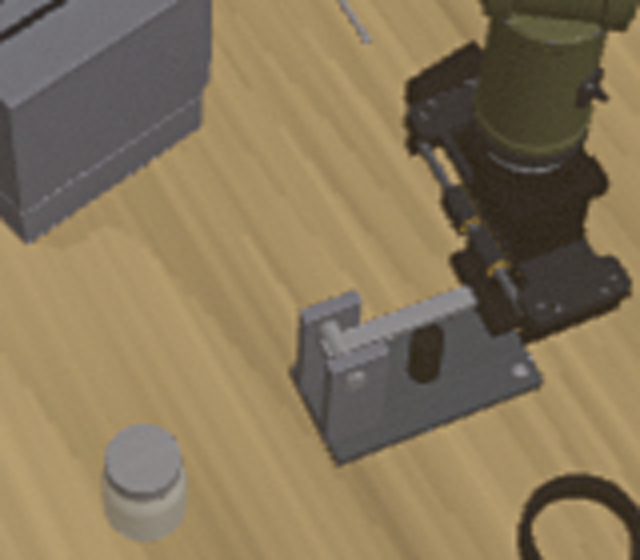

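The lever arm in the scene crop (330,340)–(480,300) now lies about parallel to its base. TCP z is 107.5 mm and the upward force is 7.4 N, both matching level. I hold for one second and re-check.

```bash
python3 -m jog '[[0,0,0,0],[0,0,0,0],[0,0,0,0],[0,0,0,0],[0,0,0,0],[0,0,0,0],[0,0,0,0],[0,0,0,0]]' && python3 -c "
from bench import *
print(close_job())"
```

```text
time: 13.6
position: [0.4495, 0.335, 0.1075]
tool_rot: [3.14, -0.101, -0.003]
ft_force: [-5.6, 0.1, 7.2]
grip_width: 0.004
the job is handed in; nothing more can be done
None
```

I pushed the bay door shut, then pressed the paddle of the grey stand left of the bay down to level. I handed the job in at 13.6 s with the shut fingers still holding it there; no verdict came back.

- **Lever:** during the last second the fingertips stayed still at z = 107.5 mm, where level is about 108 mm. The upward force was 7.2 N, where about 7 N is expected at level. There was also a sideways force of about 5.6 N on the tool, probably friction from the paddle.
- **Door:** after I backed away, the top camera showed the tab upright and flush. It measured 6–15 mm in front of the hinge line (0–12 mm is nominal when shut), which fits shut within measuring error. The fingers had also stopped about where a shut door would put them.
- **What went wrong:** the first door push jammed on friction, with about 56 N back and 45 N up on the fingers (roughly 72 N in total, below the 120 N wrist limit). I backed out, measured the door at about 0.75 rad, and closed it by following its arc.
- **Other objects:** in the last views the ball lever and the nearby tools looked undisturbed. I did not measure their positions, and the pliers and wrench were not in those last views.

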